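Cam-lock a two-part test chamber and zero its peak pointer

TASK

Get the two-part metal test chamber ready for its next run: slide its loose half up against the seal of the fixed half, then swing the cam lever its full quarter turn so that the hook catches the pin and draws the two halves tight together. Also turn the peak pointer on the chamber's gauge back to its zero stop. Leave the vial, the jar and the dish standing nearby where they are.

Things in the scene. Friction and masses are not known exactly. Their poses are not given: they have to be found in the camera images.
- chamber: fixed part of the chamber: grey base plate x -55 to 55, y -141 to 105 mm, 10 mm thick; at +y the fixed aluminium half (100 x 100 mm, top 60 mm above the table), behind it (+x) the gauge, axis at x 75, y 60. Origin: on the fixed half's mating face, mid-width, at table level; x away from the robot at yaw 0, y from sliding to fixed half. A rubber seal stands 6 mm out of that face; springy, 2.6 N/mm
- sliding_half (a joint): distance in m of the sliding half from metal contact with the fixed half: 0 touching, 0.048 fully away; it closes along the chamber's +y. It meets the seal at 0.006 and springs back from there; about 2 N friction, stays where left. The cam's hook catches its pin when closer than about 0.012 and misses it when much farther; drawn tight by the cam it reads 0.001 to 0.002
- half_grip (a point): middle of the upright black grip plate on the sliding half, 90 mm above the table; moves with the half. Plate 34 mm along the chamber's x, 12 mm along y, from 60 (the half's flat top) to 101 mm above the table. The 8 mm brass pin (top 77 mm above the table) stands 56 mm from it, towards +y
- cam_lever (a joint): angle of the cam lever in rad, growing clockwise from above: 0 open, lever along the chamber's -x (across it); 1.57 locked, lever along +y (over the fixed half, in line with the chamber); stop at 1.62. The hook draws the half in up to about 1.3 rad and then holds by itself; swinging the grip post takes 2 to 10 N
- cam_pivot (a point): a point on the cam's upright axis, 98 mm above the table, at x = 0, y = +15 mm in the chamber's frame
- lever_grip (a point): on the axis of the upright round black grip post at the lever's end, 60 mm from the cam's axis, 98 mm above the table; moves with the lever. Post 13 mm in diameter, 80 to 112 mm above the table; the lever's flat arm under it is at 71 to 77 mm, the hook at 63 to 71 mm
- peak_pointer (a joint): angle of the gauge's peak-pointer knob in rad: 0 = at its zero stop (pointed end with the white line along the chamber's -x), growing clockwise seen from above; turn it anticlockwise to reach zero. Light friction (0.03 N m); it stays where it is left
- pointer_grip (a point): on the axis of the peak-pointer knob, 84 mm above the table: the knob is a black upright bar 32 mm long, 9 mm thick, its top 88 mm and its round foot (24 mm across) up to 72 mm above the table. The bar lies along the direction of its pointed end
- vial_center (a point): bystander: small vial with a yellow cap, 28 mm across, 46 mm tall; its centre
- white_jar_center (a point): bystander: jar with a white cap, 43 mm across, 60 mm tall; its centre
- dish_center (a point): bystander: clear dish 52 mm across, 14 mm tall; its centre

How it is judged:
At the end, for the whole second after the job is handed in: The halves are drawn together to within 3 mm, the cam lever is turned past 1.4 rad (80 degrees) from across the chamber towards in line with it, and the peak pointer is within 0.08 rad (about 5 degrees) of its zero stop (value of joint sliding_half below 0.003 m and value of joint cam_lever above 1.4 rad and value of joint peak_pointer below 0.08 rad); the robot touches nothing.
It fails at once if the vial, the jar or the dish is moved by more than 20 mm (distance of any of vial_center, white_jar_center, dish_center from where it was at the start of the episode above 0.02 m).
It also fails if it takes over 48 s, if anything falls off the work surface, if the arm or the gripper's body presses on something with over 40 N, if the wrist force passes 120 N, or if a joint passes its speed limit or range.

ROBOT

A 7-joint arm with a two-finger parallel gripper is mounted at the origin on the work surface; the furniture and walls round the work are solid. World frame = base frame: x ahead of the robot, y to its left, z up, the work surface at z = 0. Lengths are in m, angles in rad, forces in N, time in s.
With the tool pointing down it reaches from about 0.425 to 0.8 m from the base axis. Payload 8.3 kg.
Tool frame: the origin (TCP) lies at the centre of the arm's flange, where the gripper is bolted on; the fingertips stand 173 mm ahead of it and the grasp point (between the pads) lies 155 mm ahead of it (arm.grip_depth is the distance from the TCP to the grasp point, in m); z points along the fingers, y is the line along which they close (so a half turn about z gives the same grasp; the last joint's range is limited). The gripper opens to 85 mm and grips with 20 to 120 N. Pads are 22 mm wide; open, the fingers measure 114 mm over their backs; the gripper's body (76 mm by 85 mm) begins 54 mm behind the grasp point. The pads swing forward as they close: fully open they stand 13 mm farther back than shut.
Start: joints at [1.039, 0.383, 0.016, 1.37, -0.006, 1.388, -0.046], TCP at [0.282, -0.558, 0.405] pointing down, gripper open.
Joint ranges: [-2.95, 2.95], [-0.25, 2.06], [-1.52, 1.56], [0.18, 2.33], [-1.44, 4.58], [0.02, 2.06], [-3.01, 3.01]. Speed limits (rad/s): [2.39, 2.39, 3.01, 3.01, 3.14, 3.14, 3.14].

INTERFACE

Orientations are given as a unit quaternion [w, x, y, z].
In Python, from station import status, optics, arm gives the robot as it stands. The module is installed in compiled form; this text tells all that it offers.
- The arm moves only by the tool drive_tool, never from a script. Its arguments are lists of equal length, an entry for each row: "jaw": the closure in counts, from 0 (fully open) to 255 (shut); "slide": the shift along the tool's x, y, z in cm, a list of three; "roll": the turn about the tool's z in degrees. A call has exactly 10 rows; each row is the pose to reach, as a shift and turn from the pose commanded when the call began, along the tool's axes at that moment; what a row does not reach only later rows make up. A row lasts 1/10 s, in which the tool goes at most 50 mm and 8.59 degrees, less where a joint would pass 70% of its speed; a pose out of reach is approached as far as the arm can. A call with a gripper value outside its range is refused whole. The fingers move at their own pace and stop on an object; "force" is the grip in N (left out, the last holds). Time passes only in rows, so rows that repeat a pose let the fingers close, or fill a call up. It gives the time, the measured TCP pose, the force and the opening at its end, in the units of the state.
- status.read_state(): the state, without advancing time (a new reading comes with each control period).
- optics.capture(name): name is "scene" or "side" or "wrist"; returns a dict with "color" (480x640x3 uint8, red, green, blue), "camera_matrix" (3x3 intrinsics, pixels), "pose" (4x4, takes a point from camera to world coordinates); the wrist camera has in their place "T_tool_cam" (4x4, takes a point from camera to tool coordinates, whose origin is the TCP and whose axes are the flange's). Camera axes: x right, y up, looking along -z (the intrinsics and any distortion apply to the point x, -y, -z); pixel columns grow to the right and rows downward; lengths in m; the calibration is good to about 2 mm. A picture is of the moment at which its call begins: read the wrist's pose just before it. There is no depth.
- arm.job_done(): hands the job in, once; it reports no verdict.
The state is a dict: "t": time; "joints": joint angles; "joint_vel": joint speeds; "joint_efforts": joint torques, N m; "position": TCP position; "tcp_rot": TCP orientation; "ft_force": force on the tool from outside, world axes, zero at the start; "ft_torque": the same for the moment, N m; "opening": finger opening in m.
Only numpy, scipy, OpenCV 4.12 (cv2) and the standard library are available. Lean on these libraries where they do the work, as an engineer would, in place of code of your own. Each camera call takes 0.05 s, during which the arm holds its last target. There are 200 camera calls.

## Working session

There is one attempt and no reset: what is moved stays moved. The work goes in short steps, Python scripts to look and compute and a tool call to move; the robot and the scene stay as the last step left them, time stands still between calls to the robot, and variables do not carry over. Pictures are saved under pics/ and viewed, on a budget of 10 in all, crops included, one or two more only if the job needs it, and the job is handed in when it is done.

Besides the shell and the picture viewer there is one more tool, called after "Emit:" by a JSON object that holds its "method" and its "body". drive_tool: Moves the arm, as the interface text tells. Its arguments: {"type":"object","properties":{"jaw":{"type":"array"},"slide":{"type":"array"},"roll":{"type":"array"},"force":{"type":"number"}},"required":["jaw","slide","roll"]}

```bash
mkdir -p pics
cat > h.py <<'E'
import numpy as np, cv2
from station import status, optics, arm
from scipy.spatial.transform import Rotation as R
def Rq(q): return R.from_quat([q[1],q[2],q[3],q[0]]).as_matrix()
def cap(name):
    s=status.read_state(); c=optics.capture(name)
    if 'pose' in c: T=np.array(c['pose'])
    else:
        W=np.eye(4); W[:3,:3]=Rq(s['tcp_rot']); W[:3,3]=s['position']; T=W@np.array(c['T_tool_cam'])
    return c['color'],np.array(c['camera_matrix']),T,c
def ray(K,T,uv,z):
    d=np.linalg.inv(K)@[uv[0],uv[1],1.]; d=T[:3,:3]@(d*[1,-1,-1]); o=T[:3,3]
    return o+d*(z-o[2])/d[2]
def proj(K,T,p):
    q=T[:3,:3].T@(np.array(p)-T[:3,3])*[1,-1,-1]; q=K@q; return q[:2]/q[2]
def save(n,im): cv2.imwrite('pics/'+n,im[:,:,::-1])
E
python3 - <<'E'
from h import *
for n in ['scene','side','wrist']:
    im,K,T,c=cap(n); save(n+'0.png',im); np.savez(n+'0.npz',K=K,T=T)
    print(n,[k for k in c],K.round(1).tolist(),T.round(3).tolist())
s=status.read_state(); print(s['position'],s['tcp_rot'],Rq(s['tcp_rot']).round(3).tolist(),s['t'],s['opening'],arm.grip_depth)
E
```

```text
scene ['color', 'camera_matrix', 'pose'] [[495.4, 0.0, 316.8], [0.0, 495.4, 235.9], [0.0, 0.0, 1.0]] [[-0.856, 0.284, -0.432, 0.089], [-0.517, -0.464, 0.719, 0.718], [0.004, 0.839, 0.544, 0.624], [0.0, 0.0, 0.0, 1.0]]
side ['color', 'camera_matrix', 'pose'] [[434.7, 0.0, 322.4], [0.0, 434.7, 239.9], [0.0, 0.0, 1.0]] [[-0.012, -0.401, 0.916, 1.295], [1.0, -0.006, 0.01, 0.037], [0.001, 0.916, 0.401, 0.435], [0.0, 0.0, 0.0, 1.0]]
wrist ['color', 'camera_matrix', 'T_tool_cam'] [[355.0, 0.0, 319.0], [0.0, 355.0, 231.9], [0.0, 0.0, 1.0]] [[0.452, 0.849, 0.274, 0.352], [-0.892, 0.431, 0.136, -0.522], [-0.002, -0.306, 0.952, 0.374], [0.0, 0.0, 0.0, 1.0]]
[ 0.28236215 -0.55745482  0.40390979] [-7.28861381e-04  9.72647757e-01  2.32283827e-01 -1.82838874e-04] [[0.892, 0.452, -0.001], [0.452, -0.892, 0.001], [-0.0, -0.002, -1.0]] 0.15 0.0852556021740513 0.1547
```

View pics/scene0.png

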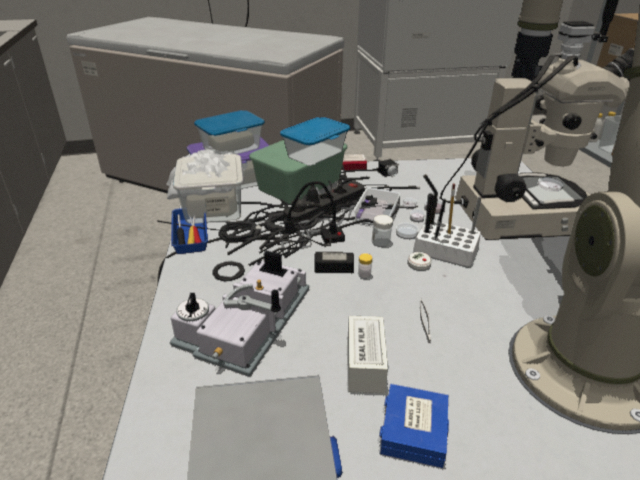

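View pics/side0.png

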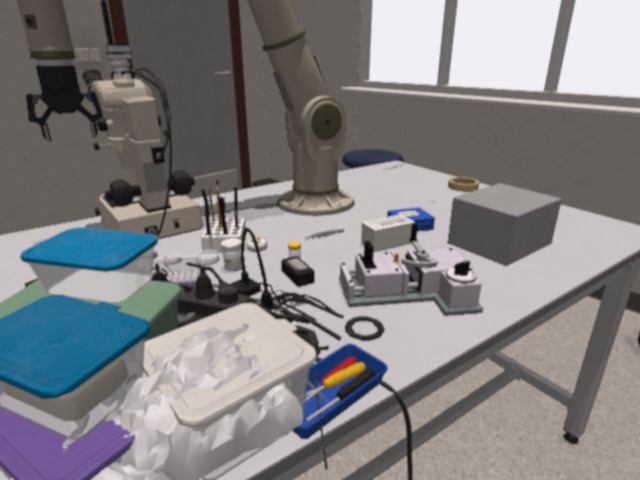

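The scene view shows the chamber with its grip plate near (273,262), the lever post near (275,300) and the gauge knob near (192,302). The vial is at (365,265) and the jar at (382,230). I'll zoom in on both views.

Run:
```python
from h import *
a=cv2.imread('pics/scene0.png')[245:375,160:320]; b=cv2.imread('pics/side0.png')[230:320,330:490]
a=cv2.resize(a,None,fx=4,fy=4,interpolation=2)[:, :]
cv2.imwrite('pics/z1.png',cv2.resize(a,(640,520)))
for n,uvz in dict(scene=[((273,262),.09),((275,292),.112),((192,295),.088),((365,265),.03),((382,230),.03),((407,231),.01)],side=[((368,254),.09),((413,237),.112),((462,265),.088),((294,250),.03),((232,253),.03)]).items():
    f=np.load(n+'0.npz')
    for uv,z in uvz: print(n,uv,ray(f['K'],f['T'],uv,z).round(4))
```

```text
scene (273, 262) [0.5371 0.1285 0.09  ]
scene (275, 292) [0.468  0.2186 0.112 ]
scene (192, 295) [0.6001 0.2742 0.088 ]
scene (365, 265) [ 0.4226 -0.0264  0.03  ]
scene (382, 230) [ 0.4493 -0.1657  0.03  ]
scene (407, 231) [ 0.4101 -0.2218  0.01  ]
side (368, 254) [0.5708 0.1127 0.09  ]
side (413, 237) [0.5414 0.1987 0.112 ]
side (462, 265) [0.6091 0.2747 0.088 ]
side (294, 250) [ 0.4267 -0.0355  0.03  ]
side (232, 253) [ 0.444  -0.1689  0.03  ]
```

View pics/z1.png

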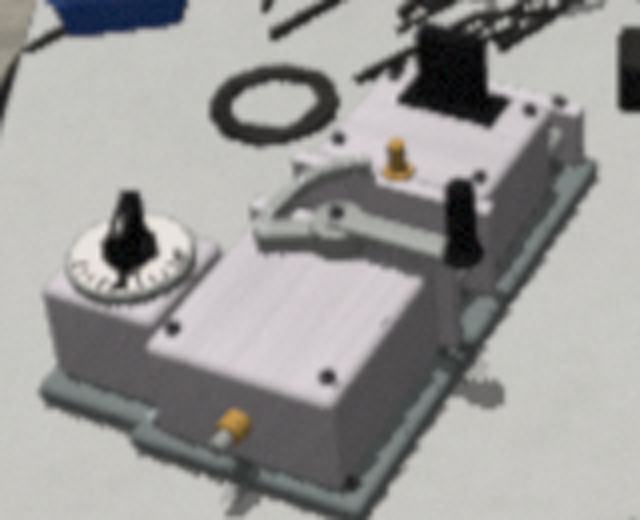

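The crop shows the pin at about (259,281), the plate top at (273,253), the post top at (275,291), and the pivot screw at (244,298), all in scene pixels. The hook is open and the knob is turned well off zero.

Run:
```python
from h import *
f=np.load('scene0.npz')
P={}
for n,u,v,z in [('plate',452,32,.101),('post',460,183,.112),('pivot',337,212,.078),('pin',397,143,.077),('knobtop',130,197,.088),('cornFR',330,405,.06),('cornFL',150,345,.06),('cornBR',423,285,.06)]:
    P[n]=ray(f['K'],f['T'],(160+u/4,245+v/4),z); print(n,P[n].round(4))
d=lambda a,b:np.degrees(np.arctan2(*(P[b]-P[a])[1::-1])).round(1)
print('x dir',d('post','pivot'),d('cornFR','cornFL'),'y dir-90',d('plate','pin')-90,d('cornBR','cornFR')-90)
print(np.linalg.norm((P['pin']-P['plate'])[:2]),np.linalg.norm((P['post']-P['pivot'])[:2]))
s=status.read_state();M=Rq(s['tcp_rot']); print('tool shift cm to (0.51,0.2,.40):',M.T@(np.array([.51,.20,.4])-s['position'])*100)
```

```text
plate [0.5443 0.1175 0.101 ]
post [0.4698 0.216  0.112 ]
pivot [0.5284 0.2257 0.078 ]
pin [0.5359 0.1733 0.077 ]
knobtop [0.6007 0.2723 0.088 ]
cornFR [0.4732 0.3026 0.06  ]
cornFL [0.5558 0.3142 0.06  ]
cornBR [0.4829 0.228  0.06  ]
x dir 9.4 8.0 y dir-90 8.5 7.400000000000006
0.056419066322272324 0.059438911244653746
tool shift cm to (0.51,0.2,.40): [ 54.53374048 -57.28494812   0.47613573]
```

The pieces agree on a chamber yaw of about 8.5°. Before the first move I'll work out where the microscope is relative to the start pose.

Run:
```python
from h import *
f=np.load('scene0.npz'); g=np.load('side0.npz')
for uv in [(485,237),(590,235),(460,178),(455,262),(445,225)]: print('scene table',uv,ray(f['K'],f['T'],uv,0).round(3))
for uv in [(110,235),(205,228),(150,205)]: print('side table',uv,ray(g['K'],g['T'],uv,0).round(3))
# triangulate microscope head (eyepiece/objective) scene(575,120) side(125,100)
def tri(a,b):
    o1,o2=f['T'][:3,3],g['T'][:3,3]
    r=[]
    for h,uv in ((f,a),(g,b)):
        d=h['T'][:3,:3]@((np.linalg.inv(h['K'])@[*uv,1])*[1,-1,-1]); r.append(d/np.linalg.norm(d))
    A=np.c_[r[0],-r[1]]; t=np.linalg.lstsq(A,o2-o1,rcond=None)[0]
    p,q=o1+r[0]*t[0],o2+r[1]*t[1]; return ((p+q)/2).round(3),np.linalg.norm(p-q).round(3)
print(tri((575,120),(125,100)))
for p in [(.282,-.558,.24),(.282,-.558,.404)]: print(proj(f['K'],f['T'],p),proj(g['K'],g['T'],p))
a=cv2.imread('pics/scene0.png')[0:250,400:640]; b=cv2.imread('pics/side0.png')[0:250,0:300]; w=cv2.imread('pics/wrist0.png')
cv2.imwrite('pics/z2.png',np.vstack([np.hstack([a,b])[:, :540],cv2.resize(w,(540,340))]))
```

```text
scene table (485, 237) [ 0.251 -0.307  0.   ]
scene table (590, 235) [ 0.044 -0.444  0.   ]
scene table (460, 178) [ 0.396 -0.578  0.   ]
scene table (455, 262) [ 0.279 -0.175  0.   ]
scene table (445, 225) [ 0.348 -0.31   0.   ]
side table (110, 235) [ 0.279 -0.517  0.   ]
side table (205, 228) [ 0.228 -0.287  0.   ]
side table (150, 205) [ 0.044 -0.503  0.   ]
(array([ 0.147, -0.468,  0.286]), np.float64(0.066))
[518.80188423 103.31618578] [ 71.86477566 140.54028126]
[535.1300127  31.9546534] [54.54882448 64.59074957]
```

View pics/z2.png

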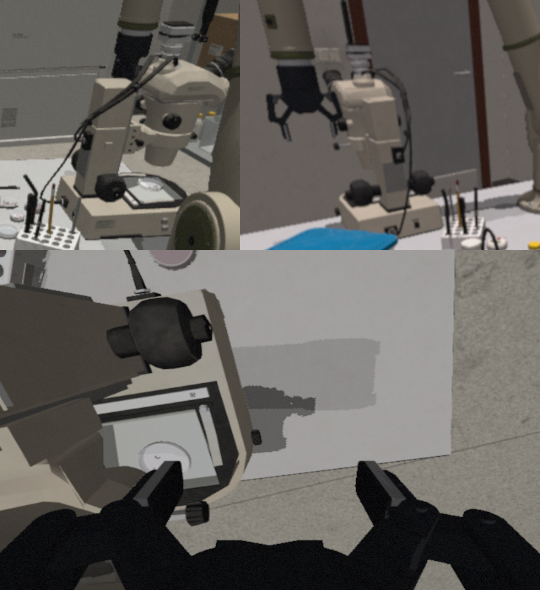

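The microscope stands on the +y side of the start pose (left in the wrist view). I'll move out and up first, then swing round.

Emit:
{"method": "drive_tool", "body": {"jaw": [0,0,0,0,0,0,0,0,0,0], "slide": [[2,2.5,-3],[4,5,-6],[6.5,8,-9],[9,11,-9],[9,11,-9],[13,8.5,-9],[17.5,6,-9],[22,3.5,-9],[26.5,1,-9],[31,-1.5,-9]], "roll": [0,0,0,0,0,0,0,0,0,0]}}

```text
t: 1.15
position: [0.5492, -0.4073, 0.4945]
tcp_rot: [-0.0, 0.973, 0.232, -0.0]
ft_force: [1.2, -0.6, 1.0]
opening: 0.0855
```

Emit:
{"method": "drive_tool", "body": {"jaw": [0,0,0,0,0,0,0,0,0,0], "slide": [[2,-4.4,0],[4,-8.8,0],[6,-13.2,0],[8,-17.6,0],[10,-22,0],[12,-26.4,1],[14,-30.8,2],[16,-35.2,3],[18,-39.6,4],[20,-44,5]], "roll": [2,4,6,8,10,12,14,16,18,18.4]}}

```text
t: 2.15
position: [0.5275, 0.0754, 0.4442]
tcp_rot: [0.0, 0.997, 0.073, 0.0]
ft_force: [1.1, 0.1, -0.5]
opening: 0.0855
```

Run:
```python
from h import *
im,K,T,c=cap('wrist'); save('w1.png',im); np.savez('w1.npz',K=K,T=T)
s=status.read_state(); print(s['position'],Rq(s['tcp_rot']).round(3).tolist(),s['joints'])
for n,p in dict(plate=[.5443,.1175,.101],post=[.4698,.216,.112],knob=[.5985,.277,.088]).items(): print(n,proj(K,T,p))
```

```text
[0.52590492 0.08510579 0.44252908] [[0.988, 0.157, -0.003], [0.157, -0.988, 0.004], [-0.002, -0.005, -1.0]] [ 0.03615661  0.1843419  -0.29610234  1.54795198  0.04938087  1.41899661
 -1.67566548]
plate [274.7734491  183.55676403]
post [156.77097013 250.49151097]
knob [98.18942294 91.68248926]
```

View pics/w1.png

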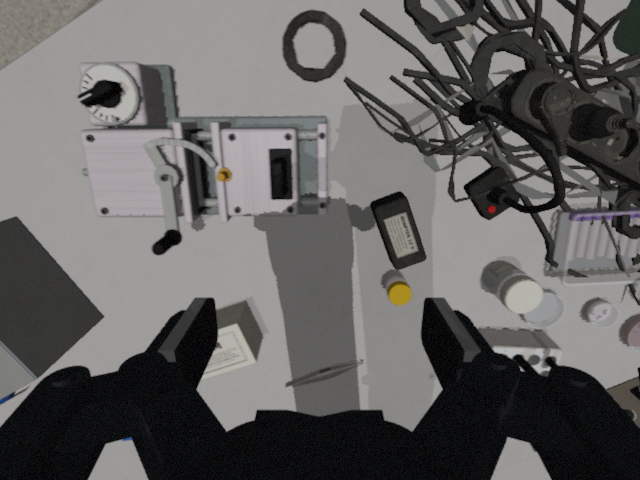

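The wrist view shows the plate top at (284,173), the brass pin at (223,175), the post top at (174,236), the knob at (102,95) and the pivot at (166,177). The chamber is aligned with the tool to within about a degree. The arm was still settling, so I'll measure again.

Run:
```python
from h import *
s=status.read_state(); print(s['position'],np.abs(s['joint_vel']).max())
im,K,T,c=cap('wrist'); save('w2.png',im); np.savez('w2.npz',K=K,T=T)
hsv=cv2.cvtColor(im,cv2.COLOR_RGB2HSV)
m=cv2.inRange(hsv,(10,130,80),(35,255,255)); n,l,st,ce=cv2.connectedComponentsWithStats(m)
for i in range(1,n):
    if st[i,4]>20: print('yel',st[i],ce[i].round(1))
m=cv2.inRange(im,(0,0,0),(50,50,50)); n,l,st,ce=cv2.connectedComponentsWithStats(m)
for i in range(1,n):
    if st[i,4]>60 and ce[i][0]<340 and ce[i][1]<300: print('blk',st[i],ce[i].round(1))
k=im[50:140,60:160]; p=im[210:270,140:200]; save('knob.png',cv2.resize(k,None,fx=5,fy=5,interpolation=2))
```

```text
[0.52590492 0.08510579 0.44252908] 0.19395717936264695
yel [230 166  14  14 119] [236.3 173. ]
yel [398 282  24  24 429] [409.6 294.2]
blk [297   9  43  51 659] [312.1  28.3]
blk [299  34  61  47 537] [337.6  62.7]
blk [ 92  77  45  27 779] [117.2  90.5]
blk [197 126  18  13 126] [202.7 130.8]
blk [208 138  14  11  67] [214.7 141.9]
blk [198 146  21  67 530] [205.2 181.6]
blk [ 283  148   22   51 1074] [293.6 172.4]
blk [210 152  11  45 310] [214.7 175.2]
blk [165 228  28  25 404] [178.5 239.6]
```

View pics/knob.png

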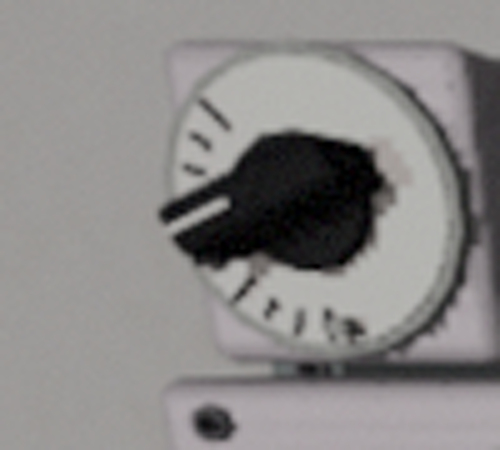

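The white line is on the left end and points about 30° below left, so the knob needs about 60° anticlockwise. Next I'll settle above the plate and measure.

Emit:
{"method": "drive_tool", "body": {"jaw": [0,0,0,0,120,120,120,120,120,120], "slide": [[0.6,-1.2,2.5],[1.2,-2.4,5],[1.9,-3.7,8],[1.9,-3.7,10],[1.9,-3.7,10],[1.9,-3.7,10],[1.9,-3.7,10],[1.9,-3.7,10],[1.9,-3.7,10],[1.9,-3.7,10]], "roll": [0,0,0,0,0,0,0,0,0,0]}}

```text
t: 3.25
position: [0.5419, 0.1132, 0.3454]
tcp_rot: [-0.0, 0.997, 0.074, 0.001]
ft_force: [-0.2, -0.5, 0.3]
opening: 0.0455
```

```bash
cat > meas.py <<'E'
from h import *
import sys
s=status.read_state(); M=Rq(s['tcp_rot']); p=np.array(s['position']); print(p.round(4),s['opening'],'yaw',np.degrees(np.arctan2(M[1,0],M[0,0])).round(2),np.abs(s['joint_vel']).max().round(3),'j7',s['joints'][6].round(2))
im,K,T,c=cap('wrist'); save(sys.argv[1]+'.png',im); np.savez(sys.argv[1]+'.npz',K=K,T=T)
hsv=cv2.cvtColor(im,cv2.COLOR_RGB2HSV)
for nm,m,z in [('brass',cv2.inRange(hsv,(10,130,80),(35,255,255)),.077),('blk',cv2.inRange(im,(0,0,0),(45,45,45)),.101)]:
    n,l,st,ce=cv2.connectedComponentsWithStats(m)
    for i in range(1,n):
        if st[i,4]>100 and st[i,1]<330:
            w=ray(K,T,ce[i],z); print(nm,st[i],ce[i].round(1),w.round(4),'tool',(M.T@(w-p)*1000).round(1))
E
python3 meas.py w3
```

```text
[0.5419 0.1132 0.3454] 0.045504738037782266 yaw 8.45 0.004 j7 -1.76
brass [233 213  18  20 220] [240.8 222.6] [0.5426 0.1687 0.077 ] tool [  8.5 -54.8 268.4]
blk [481   0  70  41 470] [509.   21.5] [0.6829 0.0319 0.101 ] tool [127.2 101.2 244.5]
blk [592   0  48  30 402] [612.4  16.3] [ 0.6933 -0.0216  0.101 ] tool [129.7 155.6 244.5]
blk [327   6  42  24 180] [342.3  18.7] [0.6711 0.1199 0.101 ] tool [128.5  12.3 244.5]
blk [ 420    7  220  177 5297] [577.1 115.5] [ 0.6427 -0.0215  0.101 ] tool [ 79.6 148.  244.4]
blk [583  12  27  23 146] [594.3  22.2] [ 0.6893 -0.0133  0.101 ] tool [126.9 146.8 244.5]
blk [563  18  39  63 437] [578.3  50.5] [ 0.675  -0.0098  0.101 ] tool [113.3 141.2 244.5]
blk [534  42  37  57 235] [555.7  74.3] [ 0.6618 -0.0018  0.101 ] tool [101.4 131.4 244.5]
blk [520  45  34  49 229] [538.8  70.3] [0.6623 0.0082 0.101 ] tool [103.4 121.6 244.5]
blk [455  91  54  43 192] [483.3 112.6] [0.6363 0.0322 0.101 ] tool [ 81.2  94.  244.5]
blk [395  95  85  67 302] [433.  127.6] [0.624  0.0586 0.101 ] tool [ 72.9  66.  244.4]
blk [  40   98   64   37 1529] [ 76.2 117.
[... 179 characters left out ...]
 ] [0.6065 0.0023 0.101 ] tool [ 47.3 119.2 244.4]
blk [191 189  26  82 725] [200.2 232.4] [0.54   0.1892 0.101 ] tool [  9.  -75.4 244.4]
blk [ 303  189   29   73 1984] [317.1 223. ] [0.5571 0.1167 0.101 ] tool [ 15.3  -1.2 244.4]
blk [ 541  192   99   96 3421] [585.4 237.4] [ 0.5729 -0.0538  0.101 ] tool [  5.9 169.8 244.4]
blk [207 198  13  47 343] [213.1 222.5] [0.5478 0.1815 0.101 ] tool [ 15.6 -66.6 244.4]
blk [ 421  234   64   98 1768] [445.8 267.8] [0.5393 0.0288 0.101 ] tool [-15.2  83.1 244.3]
blk [    0   286   640   194 58892] [319.3 417.1] [0.405  0.0926 0.101 ] tool [-138.7    0.3  244.2]
blk [144 295  41  42 843] [163.8 315. ] [0.4766 0.2111 0.101 ] tool [ -50.5 -106.5  244.3]
```

View pics/w3.png

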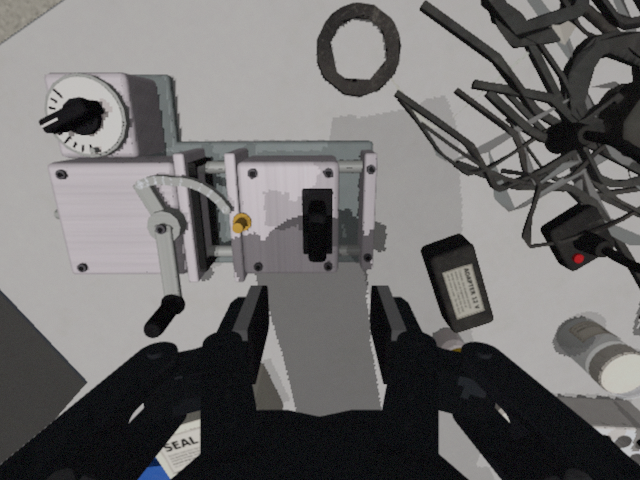

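The plate top is at about (318,231), the pin at (241,222) and the post top at about (157,322). The plate centre is 9 mm along +x of the tool and centred in y. I'll descend and grip it.

Emit:
{"method": "drive_tool", "body": {"jaw": [120,120,120,120,120,255,255,255,255,255], "slide": [[0.9,0,1],[0.9,0,4],[0.9,0,7],[0.9,0,9.6],[0.9,0,9.6],[0.9,0,9.6],[0.9,0,9.6],[0.9,0,9.6],[0.9,0,9.6],[0.9,0,9.6]], "roll": [0,0,0,0,0,0,0,0,0,0], "force": 50}}

```text
t: 4.3
position: [0.5514, 0.115, 0.2505]
tcp_rot: [-0.0, 0.997, 0.074, 0.002]
ft_force: [0.7, 0.4, 6.1]
opening: 0.0111
```

Emit:
{"method": "drive_tool", "body": {"jaw": [255,255,255,255,255,255,255,255,255,255], "slide": [[0,-0.3,0],[0,-0.6,0],[0,-0.9,0],[0,-1.2,0],[0,-1.5,0],[0,-1.8,0],[0,-2.1,0],[0,-2.4,0],[0,-2.4,0],[0,-2.4,0]], "roll": [0,0,0,0,0,0,0,0,0,0]}}

```text
t: 5.3
position: [0.5478, 0.1385, 0.2504]
tcp_rot: [-0.0, 0.997, 0.074, 0.002]
ft_force: [0.2, -0.3, 6.3]
opening: 0.0113
```

```bash
python3 meas.py w4 | grep -v blk
python3 - <<'E'
import cv2
a=cv2.imread('pics/w4.png'); cv2.imwrite('pics/w4c.png',cv2.resize(a[120:480,100:400],(600,600*360//300))[:600])
E
```

```text
[0.5478 0.1385 0.2504] 0.01134188249279508 yaw 8.47 0.002 j7 -1.83
brass [193 282  27  24 267] [207.7 291.2] [0.5452 0.1886 0.077 ] tool [  4.3 -49.9 173.5]
brass [188 302  17  15 195] [196.  309.5] [0.5351 0.1933 0.077 ] tool [ -5.1 -56.1 173.4]
```

View pics/w4c.png

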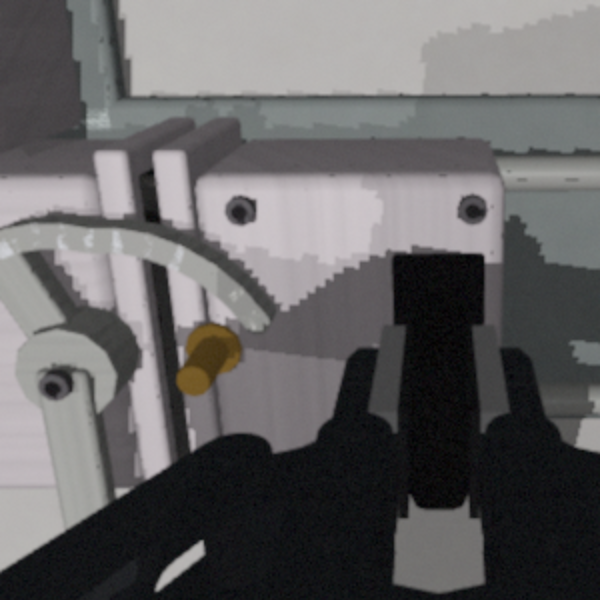

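The plate is held in the pads. The flange gap with the black seal is narrow (crop about (140–160, 180)), and the pin is at crop (195,375). I'll keep closing in small steps and watch the force.

Emit:
{"method": "drive_tool", "body": {"jaw": [255,255,255,255,255,255,255,255,255,255], "slide": [[0,-0.1,0],[0,-0.2,0],[0,-0.3,0],[0,-0.4,0],[0,-0.4,0],[0,-0.4,0],[0,-0.4,0],[0,-0.4,0],[0,-0.4,0],[0,-0.4,0]], "roll": [0,0,0,0,0,0,0,0,0,0]}}

```text
t: 6.35
position: [0.5476, 0.1406, 0.2505]
tcp_rot: [0.001, 0.997, 0.073, 0.001]
ft_force: [-2.0, -6.4, 8.8]
opening: 0.0112
```

It has met the seal: 6 N of resistance after 2 mm. I'll release and lift.

Emit:
{"method": "drive_tool", "body": {"jaw": [255,255,120,120,120,120,120,120,120,120], "slide": [[0,-0.1,0],[0,-0.1,0],[0,0,0],[0,0,0],[0,0,0],[0,0,-2],[0,0,-5],[0,0,-8],[0,0,-8],[0,0,-8]], "roll": [0,0,0,0,0,0,0,0,0,0]}}

```text
t: 7.35
position: [0.5466, 0.1427, 0.3292]
tcp_rot: [-0.0, 0.997, 0.074, 0.001]
ft_force: [-0.2, -0.2, -1.2]
opening: 0.0452
```

```bash
python3 meas.py w5 | awk '/brass/||/yaw/||($2<330)'
python3 - <<'E'
import cv2
a=cv2.imread('pics/w5.png'); cv2.imwrite('pics/w5c.png',cv2.resize(a[40:400,0:400],None,fx=1.5,fy=1.5))
E
```

```text
[0.5466 0.1427 0.3292] 0.04516487629824211 yaw 8.49 0.034 j7 -1.82
brass [237 232  19  21 226] [245.2 241.7] [0.5397 0.1913 0.077 ] tool [ -0.  -49.  252.2]
```

View pics/w5c.png

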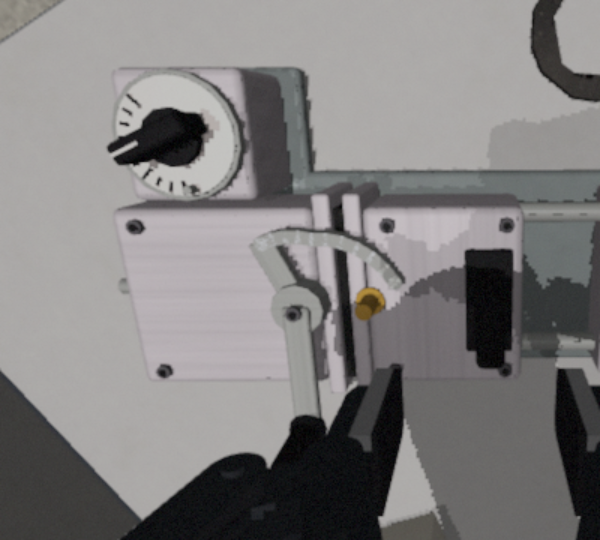

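The hook is open and clear of the pin (crop (368,303)). The pivot screw is at crop (292,313) and the knob is centred near crop (170,135).

Run:
```python
from h import *
f=np.load('w5.npz');K,T=f['K'],f['T']; s=status.read_state(); M=Rq(s['tcp_rot']); p=np.array(s['position'])
uv=lambda a,b:(a/1.5,b/1.5+40)
r=lambda n,a,b,z:(print(n,(w:=ray(K,T,uv(a,b),z)).round(4),'tool mm',(M.T@(w-p)*1000).round(1)),w)[1]
pv=r('pivot',292,313,.079); r('dial',179,134,.066); r('knobfoot',172,136,.08); r('tip',110,155,.086); r('tail',205,125,.086)
r('scrA',135,227,.061);r('scrB',388,225,.061);r('scrC',507,226,.061);r('scrD',165,371,.061)
y=np.radians(8.5); X=np.array([np.cos(y),np.sin(y),0]);Y=np.array([-np.sin(y),np.cos(y),0])
for n,w in [('gauge',pv+.075*X+.045*Y),('post',pv-.06*X)]: print(n,w.round(4),(M.T@(w-p)*1000).round(1))
for q,t in (('pin',[.5397,.1913,.077]),): d=np.array(t)-pv; print(q,d@X,d@Y)
```

```text
pivot [0.5306 0.2236 0.079 ] tool mm [ -3.3 -82.5 249.1]
dial [0.5988 0.2782 0.066 ] tool mm [  72.2 -126.5  262. ]
knobfoot [0.5992 0.2735 0.08  ] tool mm [  71.8 -121.8  248. ]
tip [0.589  0.2944 0.086 ] tool mm [  64.9 -143.9  242.1]
tail [0.6058 0.2577 0.086 ] tool mm [  76.1 -105.1  242. ]
scrA [0.5542 0.3015 0.061 ] tool mm [  31.5 -156.1  267.1]
scrB [0.5721 0.1881 0.061 ] tool mm [ 32.5 -41.3 267.1]
scrC [0.5797 0.1347 0.061 ] tool mm [ 32.1  12.6 267.1]
scrD [0.4829 0.2902 0.061 ] tool mm [ -40.7 -155.4  267.1]
gauge [0.5982 0.2792 0.079 ] [  71.7 -127.6  249. ]
post [0.4713 0.2147 0.079 ] [-63.3 -82.5 249.1]
pin 0.004194299052683121 -0.03329346714437946
```

Emit:
{"method": "drive_tool", "body": {"jaw": [120,120,120,120,120,120,120,255,255,255], "slide": [[-2.5,-3.5,0],[-5,-7,0],[-6.3,-8.3,1],[-6.3,-8.3,4],[-6.3,-8.3,7.3],[-6.3,-8.3,7.3],[-6.3,-8.3,7.3],[-6.3,-8.3,7.3],[-6.3,-8.3,7.3],[-6.3,-8.3,7.3]], "roll": [0,0,0,0,0,0,0,0,0,0], "force": 40}}

```text
t: 8.4
position: [0.4726, 0.2153, 0.2572]
tcp_rot: [-0.0, 0.997, 0.074, 0.001]
ft_force: [-1.0, -0.6, 3.9]
opening: 0.0119
```

Run:
```python
from h import *
s=status.read_state();print(s['opening'],s['joints'].round(2) if hasattr(s['joints'],'round') else s['joints'],s['ft_force'],s['position'])
```

```text
0.0119333751058711 [-0.18  0.31 -0.37  1.83  0.13  1.02 -2.02] [-1.02360199 -0.62558886  3.92092987] [0.47261137 0.21531508 0.25719591]
```

The post is gripped. Joint 7 at -2.0 limits the roll, so I'll swing the arc with only a little roll and let the round post turn in the pads.

Emit:
{"method": "drive_tool", "body": {"jaw": [255,255,255,255,255,255,255,255,255,255], "slide": [[0.02,-0.47,0],[0.07,-0.94,0],[0.17,-1.4,0],[0.29,-1.85,0],[0.46,-2.3,0],[0.65,-2.72,0],[0.88,-3.13,0],[1.15,-3.53,0],[1.44,-3.9,0],[1.76,-4.24,0]], "roll": [1.5,3,4.5,6,7.5,9,10.5,12,13.5,15]}}

```text
t: 9.4
position: [0.4835, 0.2587, 0.2569]
tcp_rot: [0.001, 0.998, -0.058, 0.0]
ft_force: [1.3, -6.4, 5.8]
opening: 0.0117
```

Run:
```python
from h import *
s=status.read_state();print(s['opening'],np.round(s['joints'],2),s['ft_force'],s['position'])
f=np.array([.5306,.2236]); y=np.radians(8.5); d=np.array(s['position'][:2])-f; X=np.array([np.cos(y),np.sin(y)]);Y=np.array([-np.sin(y),np.cos(y)])
print(np.linalg.norm(d),np.degrees(np.arctan2(d@Y,-d@X)))
```

```text
0.011687730973355863 [-0.28  0.36 -0.33  1.76  0.14  1.04 -2.35] [ 1.27879687 -6.44307415  5.80618171] [0.48354816 0.25874929 0.25685017]
0.05873115105255945 45.260950046711386
```

Emit:
{"method": "drive_tool", "body": {"jaw": [255,255,255,255,255,255,255,255,255,255], "slide": [[0.26,-0.41,0],[0.55,-0.79,0],[0.87,-1.15,0],[1.21,-1.49,0],[1.58,-1.79,0],[1.98,-2.07,0],[2.4,-2.31,0],[2.83,-2.51,0],[3.28,-2.69,0],[3.75,-2.82,0]], "roll": [1,2,3,4,5,6,7,8,9,10]}}

```text
t: 10.4
position: [0.5231, 0.2823, 0.2564]
tcp_rot: [0.001, 0.989, -0.145, -0.001]
ft_force: [-10.8, -6.3, 9.7]
opening: 0.0112
```

Run:
```python
from h import *
s=status.read_state();print(s['opening'],np.round(s['joints'],2),s['ft_force'],s['position'])
f=np.array([.5306,.2236]); y=np.radians(8.5); d=np.array(s['position'][:2])-f; X=np.array([np.cos(y),np.sin(y)]);Y=np.array([-np.sin(y),np.cos(y)])
print(np.linalg.norm(d),np.degrees(np.arctan2(d@Y,-d@X)))
```

```text
0.01119506884900035 [-0.33  0.45 -0.29  1.63  0.14  1.08 -2.52] [-10.80509161  -6.33488232   9.67549565] [0.52312647 0.2823474  0.25643122]
0.059220862455367396 91.25008140113044
```

The lever reads about 91°, with force building at the stop. I'll give it a slight extra push, release, lift, and begin turning towards the gauge.

Emit:
{"method": "drive_tool", "body": {"jaw": [255,255,255,100,100,100,100,100,100,100], "slide": [[0.15,-0.05,0],[0.25,-0.1,0],[0.25,-0.1,0],[0,0,0],[0,0,0],[0,0,0],[0,0,-3],[0,0,-8],[3.7,-0.9,-8],[7.4,-1.8,-8]], "roll": [0,0,0,0,0,0,0,0,-8,-16]}}

```text
t: 11.4
position: [0.6005, 0.2807, 0.3393]
tcp_rot: [-0.001, 1.0, -0.001, 0.003]
ft_force: [1.4, 0.1, -0.5]
opening: 0.0519
```

Emit:
{"method": "drive_tool", "body": {"jaw": [100,100,100,100,100,100,100,100,100,100], "slide": [[0,0,0],[0,0,0],[0,0,0],[0,0,0],[0,0,0],[0,0,0],[0,0,0],[0,0,0],[0,0,0],[0,0,0]], "roll": [-8.5,-17,-25.5,-34,-42.5,-51,-59.5,-68,-76.5,-85]}}

```text
t: 12.4
position: [0.5999, 0.2797, 0.3357]
tcp_rot: [-0.0, 0.738, 0.674, 0.0]
ft_force: [0.3, -0.2, 0.4]
opening: 0.0521
```

Emit:
{"method": "drive_tool", "body": {"jaw": [100,100,100,100,100,100,100,100,100,100], "slide": [[0,0,0],[0,0,0],[0,0,0],[0,0,0],[0,0,0],[0,0,0],[0,0,0],[0,0,0],[0,0,0],[0,0,0]], "roll": [-8,-16,-24,-32,-34,-34,-34,-34,-34,-34]}}

```text
t: 13.4
position: [0.5998, 0.2797, 0.3358]
tcp_rot: [0.0, 0.512, 0.859, 0.0]
ft_force: [0.1, -0.5, -0.8]
opening: 0.0519
```

```bash
python3 meas.py w6 | head -1
python3 - <<'E'
from h import *
a=cv2.imread('pics/w6.png'); cv2.imwrite('pics/w6c.png',a)
f=np.load('w6.npz'); s=status.read_state(); M=Rq(s['tcp_rot']); p=np.array(s['position'])
w=np.array([.5982,.2792,.088]); print('gauge pix',proj(f['K'],f['T'],w),'tool',(M.T@(w-p)*1000).round(1))
E
```

```text
[0.5998 0.2797 0.3358] 0.051896016285492536 yaw 118.44 0.001 j7 -0.24
gauge pix [316.61793122 243.85879265] tool [  0.4  -1.6 247.8]
```

View pics/w6c.png

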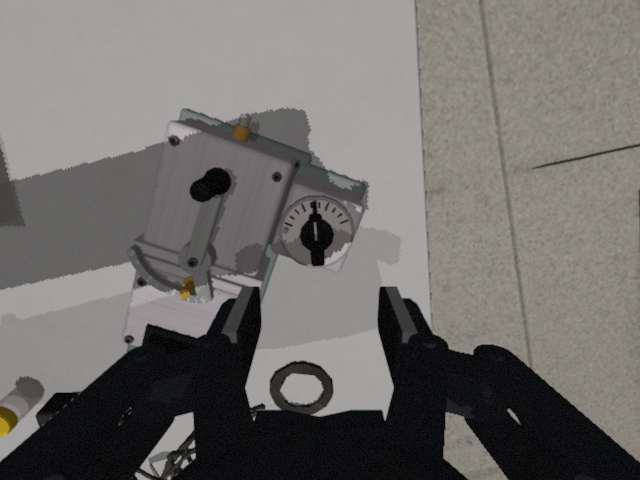

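The lever now lies in line with the chamber and the hook is at the pin (190,287). The knob points up in the image, from (319,262) to (315,203), aligned with the tool's x, so it needs about 70° anticlockwise. I'll descend and grip it.

Emit:
{"method": "drive_tool", "body": {"jaw": [100,100,100,100,100,255,255,255,255,255], "slide": [[0,-0.1,2],[0,-0.1,5],[0,-0.1,7.5],[0,-0.1,8.7],[0,-0.1,8.7],[0,-0.1,8.7],[0,-0.1,8.7],[0,-0.1,8.7],[0,-0.1,8.7],[0,-0.1,8.7]], "roll": [0,0,0,0,0,0,0,0,0,0], "force": 25}}

```text
t: 14.45
position: [0.5983, 0.2793, 0.2504]
tcp_rot: [0.0, 0.511, 0.859, -0.0]
ft_force: [-7.0, -3.3, 8.7]
opening: 0.0081
```

Emit:
{"method": "drive_tool", "body": {"jaw": [255,255,255,255,255,255,255,255,255,255], "slide": [[0,0,0],[0,0,0],[0,0,0],[0,0,0],[0,0,0],[0,0,0],[0,0,0],[0,0,0],[0,0,0],[0,0,0]], "roll": [-7,-14,-21,-28,-35,-42,-49,-56,-63,-68]}}

```text
t: 15.45
position: [0.5983, 0.2795, 0.2504]
tcp_rot: [-0.0, -0.059, 0.998, -0.0]
ft_force: [-5.8, -3.2, 7.0]
opening: 0.0084
```

Emit:
{"method": "drive_tool", "body": {"jaw": [255,255,255,255,255,255,255,255,255,255], "slide": [[0,0,0],[0,0,0],[0,0,0],[0,0,0],[0,0,0],[0,0,0],[0,0,0],[0,0,0],[0,0,0],[0,0,0]], "roll": [-1,-2,-3,-4,-4,-4,-4,-4,-4,-4]}}

```text
t: 16.45
position: [0.5984, 0.2794, 0.2504]
tcp_rot: [-0.0, -0.091, 0.996, -0.0]
ft_force: [-7.2, -2.5, 7.8]
opening: 0.0079
```

Run:
```python
from h import *
s=status.read_state();M=Rq(s['tcp_rot']);print(s['opening'],s['ft_force'],s['ft_torque'],np.degrees(np.arctan2(M[1,0],M[0,0])))
```

```text
0.007870161678351348 [-7.22036341 -2.48010175  7.83680667] [-0.4880076   1.44188962 -0.4179707 ] -169.55549562681102
```

The tool is about 2° past the nominal zero direction with torque building up, so the stop is likely reached. I'll release, lift and check.

Emit:
{"method": "drive_tool", "body": {"jaw": [255,100,100,100,100,100,100,100,100,100], "slide": [[0,0,0],[0,0,0],[0,0,0],[0,0,0],[0,0,-2],[0,0,-6],[0,0,-10],[0,0,-12],[0,0,-12],[0,0,-12]], "roll": [0,0,0,0,0,0,0,0,0,0]}}

```text
t: 17.45
position: [0.5989, 0.2791, 0.3688]
tcp_rot: [0.0, -0.091, 0.996, -0.0]
ft_force: [0.4, 0.3, -0.9]
opening: 0.0517
```

```bash
python3 meas.py w7 | head -1
python3 - <<'E'
import cv2
a=cv2.imread('pics/w7.png'); cv2.imwrite('pics/w7c.png',cv2.resize(a[140:380,200:520],None,fx=2.4,fy=2.4,interpolation=2))
E
```

```text
[0.5989 0.2791 0.3688] 0.05174741094701774 yaw -169.54 0.029 j7 0.93
```

View pics/w7c.png

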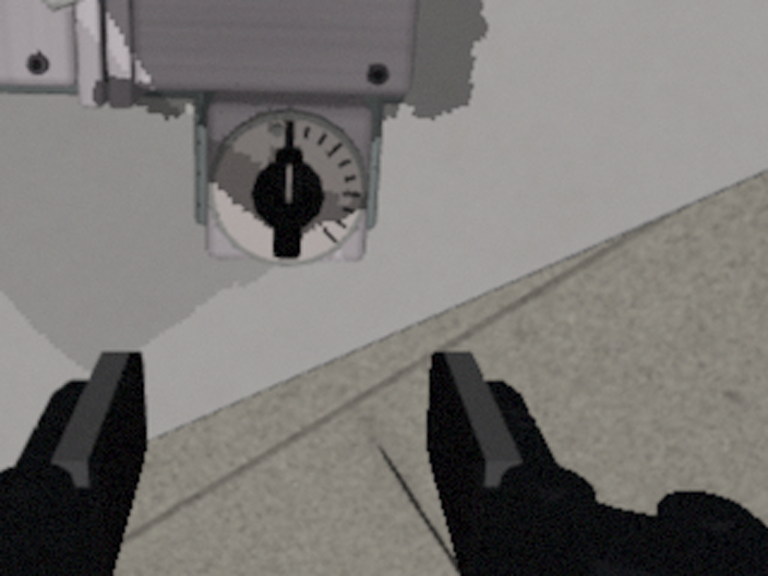

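The knob now points at the long zero tick, straight along the chamber's -x. I'll check the halves' gap and the lever angle numerically from the earlier view plus a scene picture.

Run:
```python
from h import *
f=np.load('w6.npz');K,T=f['K'],f['T']; y=np.radians(8.5); X=np.array([np.cos(y),np.sin(y),0]);Y=np.array([-np.sin(y),np.cos(y),0])
r=lambda a,b,z:ray(K,T,(a,b),z)
D=r(173,140,.061);B=r(140,282,.061);E=r(128,340,.061);pv=r(192,262,.079);po=r(218,180,.112)
print('screw spacing y',(D-B)@Y,(B-E)@Y); d=po-pv; print('lever deg',np.degrees(np.arctan2(d@Y,-d@X)),np.linalg.norm(d[:2]))
im,K,T,c=cap('scene'); save('s2.png',im); a=im[245:375,160:400]; save('s2c.png',cv2.resize(a,None,fx=3.3,fy=3.3,interpolation=2))
```

```text
screw spacing y 0.1112072650652365 0.05413620903039931
lever deg 97.41709362327363 0.070135236766109
```

View pics/s2c.png

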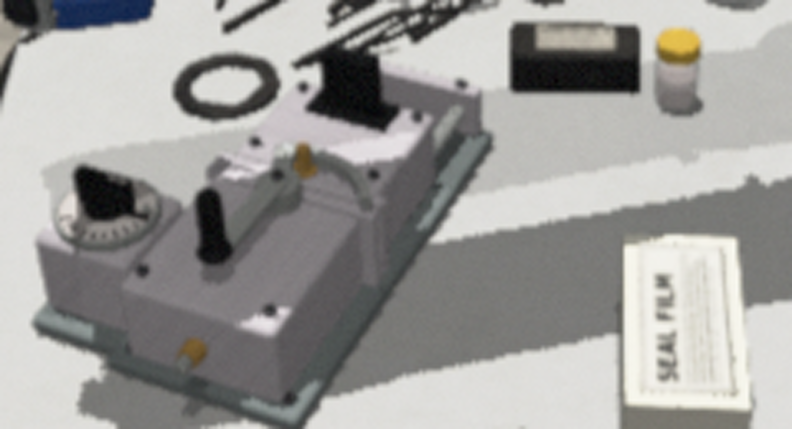

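The scene view shows the flanges tight, the hook round the pin, the lever in line, the vial upright and the gripper clear. I'm handing in.

```bash
python3 -c "
from station import arm; print(arm.job_done())"
```

```text
the job is handed in; nothing more can be done
None
```

The chamber is closed and locked, the peak pointer is back at zero, and the job was handed in about 17.5 s into the 48 s limit. No verdict was reported.

- **Sliding half:** I gripped its plate and slid it until the seal pushed back with about 6 N, then released it. After locking, the screw spacing across the joint had shrunk from about 114.8 to 111.2 mm. That fits the roughly 4–5 mm the cam should draw in, and the last scene picture shows the flanges tight and the hook round the pin.
- **Cam lever:** I swung it through its full arc, and the gripper position put it at about 91° with force building. A rougher pixel estimate gave 97°, which is beyond the stop at about 93° and also gave a 70 mm lever instead of 60 mm, so I put it down to a poorly picked point. In the pictures the lever lies in line with the chamber.
- **Peak pointer:** I turned it about 70° anticlockwise until torque built up. The last close-up shows it on the long zero tick.
- **Bystanders:** The vial stands upright in the last picture. I did not measure the vial, jar or dish again, or view the jar and dish close up after the moves, but the arm never went down near them. The gripper was clear of everything at hand-in.

I viewed 12 pictures, two over the budget of 10; the last two checked the knob and the closed chamber.

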